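# Square up a row of thread tubes with a straightedge

## Task

Take the straightedge by its slanted handle, slide it in under the rack's crossbar and with its edge push the four thread tubes back, gently, until all four press against the back rail at the same moment (how deep the rail is set must be felt). Then let go and leave the straightedge lying flat and square against the straight row as its fence, all tubes upright. Move the tubes only with the straightedge, and do not knock the rack or the things standing around.

Things in the scene. Friction and masses are not known exactly. Their poses are not given: they have to be found in the camera images.
- rack: Grey slotted-steel rack bay, fixed on the table. Origin on the table, mid-bay; x points into the bay, from its open front to its back, y along the bay, z up. Uprights 30 mm wide (y), 25 deep, 200 tall at y = +-225 mm, x = -67.5 and +65 mm, on low feet within 10 mm of their y. The bay has no floor: things stand on the table. Open behind the crossbar and above.
- crossbar (a point): Middle of the underside of the rack's level front crossbar, which joins the front uprights along the rack's y: at (-67.5, 0, 150) mm in the rack's frame. The bar is 25 mm deep (x -80 to -55 mm) and 30 mm high. With the tubes home, a gripper held upright on the straightedge's handle would strike it; one lined up with the handle clears it.
- rail_home (a point): Rearmost place of the front face of the steel back rail: (0, 0, 14) mm in the rack's frame. The rail runs along the rack's y (400 mm long, 2 to 26 mm above the table), always parallel to it, but set at an unreported depth: its face is 0 to 25 mm nearer the front (rack x -25 to 0). Firm up to 60 N: find it by feel; some 20 N in all on a square straightedge seats the row.
- ruler: Wooden straightedge lying flat on the table before the rack, 0.25 kg: blade 300 mm long (y), 40 deep (x), 10 thick. Origin under the blade's centre; working edge at x = +20 mm, facing the tubes. Its handle leans back to -x, 35 degrees from vertical: from (0, 0, 10) mm it runs 85 mm along (-0.574, 0, 0.819); 18 mm thick along y (pinch it there), 26 mm wide.
- ruler_grip (a point): Good grip point on the axis of the straightedge's handle, 55 mm up it: at (-31.5, 0, 55) mm in the straightedge's frame; its axes are those of the straightedge.
- tube1: Cardboard thread tube standing upright in the bay, 40 mm in diameter, 85 mm tall, about 0.06 kg, free to slide. Origin at the centre of its underside, z up. The four stand at uneven depths, short of the rail, about 62 mm apart along the rack's y, within 105 mm of mid-bay; tube1 to tube4 go from -y to +y.
- tube2: Cardboard thread tube standing upright in the bay, 40 mm in diameter, 100 mm tall, about 0.06 kg, free to slide. Origin at the centre of its underside, z up. The four stand at uneven depths, short of the rail, about 62 mm apart along the rack's y, within 105 mm of mid-bay; tube1 to tube4 go from -y to +y.
- tube3: Cardboard thread tube standing upright in the bay, 40 mm in diameter, 90 mm tall, about 0.06 kg, free to slide. Origin at the centre of its underside, z up. The four stand at uneven depths, short of the rail, about 62 mm apart along the rack's y, within 105 mm of mid-bay; tube1 to tube4 go from -y to +y.
- tube4: Cardboard thread tube standing upright in the bay, 40 mm in diameter, 105 mm tall, about 0.06 kg, free to slide. Origin at the centre of its underside, z up. The four stand at uneven depths, short of the rail, about 62 mm apart along the rack's y, within 105 mm of mid-bay; tube1 to tube4 go from -y to +y.
- stand: Bystander: wooden spindle stand, 70 x 70 x 35 mm block with a 16 mm post up to 155 mm. Origin under its centre.
- tin: Bystander: beige tin box 120 x 90 x 70 mm with a wire handle. Origin under its centre.
- cone: Bystander: bare paper thread cone, 60 mm across the foot, 120 mm tall. Origin under its centre.
Mind the look-alikes: they are no part of the job. What is shaped like the tube4 but purple is not meant.

How it is judged:
On the way:
1. all four tubes are pressed at the same moment against the rack's back rail by the straightedge (contact force between each of tube1, tube2, tube3, tube4 and rack above 0.2 N and contact force between each of tube1, tube2, tube3, tube4 and ruler above 0.2 N), for 0.1 s.
At the end, for the whole second after the job is handed in: The straightedge lies flat on the table, square to the rack within 2 degrees; all four tubes stand upright and still on the table, each within 4.5 mm of touching the straightedge's working edge and within its length, in the depth where the back rail can be (x of tube1 in the frame of ruler between 0.036 and 0.0445 m and y of tube1 in the frame of ruler between -0.145 and 0.145 m and x of tube1 in the frame of rack between -0.051 and -0.015 m and angle between each of tube1, tube2, tube3, tube4's own z axis and vertical below 0.08 rad and height (world z) of each of tube1, tube2, tube3, tube4, ruler below 0.004 m and linear speed of each of tube1, tube2, tube3, tube4, ruler below 0.01 m/s and x of tube2 in the frame of ruler between 0.036 and 0.0445 m and y of tube2 in the frame of ruler between -0.145 and 0.145 m and x of tube2 in the frame of rack between -0.051 and -0.015 m and x of tube3 in the frame of ruler between 0.036 and 0.0445 m and y of tube3 in the frame of ruler between -0.145 and 0.145 m and x of tube3 in the frame of rack between -0.051 and -0.015 m and x of tube4 in the frame of ruler between 0.036 and 0.0445 m and y of tube4 in the frame of ruler between -0.145 and 0.145 m and x of tube4 in the frame of rack between -0.051 and -0.015 m and angle between the y axis of ruler and the y axis of rack, either way round below 0.035 rad and angle between ruler's own z axis and vertical below 0.06 rad).
It fails at once if a tube is pressed by the straightedge with more than 25 N (contact force between any of tube1, tube2, tube3, tube4 and ruler above 25 N).
It fails at once if a tube is touched by the robot itself (contact force between any of the arm, the fingers and tube1 above 1 N or contact force between any of the arm, the fingers and tube2 above 1 N or contact force between any of the arm, the fingers and tube3 above 1 N or contact force between any of the arm, the fingers and tube4 above 1 N).
It fails at once if a tube is tipped by more than 30 degrees (angle between any of tube1, tube2, tube3, tube4's own z axis and vertical above 0.52 rad).
It fails at once if the robot strikes the rack with more than 10 N (contact force between any of the arm, the fingers and rack above 10 N).
It fails at once if a bystander is moved by more than 15 mm (distance of any of stand, tin, cone from where it was at the start of the episode above 0.015 m).
It also fails if it takes over 45 s, if anything falls off the work surface, if the arm or the gripper's body presses on something with over 40 N, if the wrist force passes 120 N, or if a joint passes its speed limit or range.

## Robot

A 7-joint arm with a two-finger parallel gripper is mounted at the origin on the work surface. World frame = base frame: x ahead of the robot, y to its left, z up, the work surface at z = 0. Lengths are in m, angles in rad, forces in N, time in s.
With the tool pointing down it reaches from about 0.425 to 0.875 m from the base axis. Payload 4.7 kg.
Tool frame: the origin (TCP) lies on the centre line of the jaws, within the pads' length; the fingertips stand 14 mm ahead of it and the grasp point (between the pads) lies 5 mm behind it; z points along the fingers, y is the direction in which the jaws open and shut (so a half turn about z gives the same grasp; the last joint's range is limited). The gripper opens to 87 mm and grips with 3 to 60 N. Pads are 19 mm wide; open, the fingers measure 117 mm over their backs; the gripper's body (75 mm by 190 mm) begins 51 mm behind the grasp point.
Start: joints at [-1.199, 0.321, -0.07, 1.45, 0.023, 1.371, -0.057], TCP at [0.228, 0.609, 0.206] pointing down, gripper open.
Joint ranges: [-2.86, 2.86], [-0.3, 2.09], [-1.38, 1.24], [0.06, 2.45], [-1.56, 4.7], [0.09, 2.05], [-2.69, 2.69]. Speed limits (rad/s): [2.57, 2.57, 3.14, 3.14, 3.14, 3.14, 3.14].

## Interface

Orientations are given as a rotation vector (axis times angle).
In Python, from bench import ctrl, optics, models gives the robot as it stands. The module is installed in compiled form; this text tells all that it offers.
- The arm moves only by the tool arm_command, never from a script. Its argument "motion" is a list of rows, each a list of 3 entries, a list of its own where there are three numbers: the shift along the tool's x, y, z in mm, then the turn, a rotation vector about the tool's x, y, z in degrees, then the closure, from 0 (fully open) to 1 (shut). In form: [[[x, y, z], [ax, ay, az], claw], ...]. A call has 1 to 8 rows; each row shifts and turns the commanded pose from where the row before left it, along the tool's axes as they then stand; what a row does not reach is not made up. A row lasts 1/12 s, in which the tool goes at most 41.7 mm and 7.16 degrees, less where a joint would pass 70% of its speed; a pose out of reach is approached as far as the arm can. A call with a gripper value outside its range is refused whole. The fingers move at their own pace and stop on an object; "force" is the grip in N (left out, the last holds). Time passes only in rows, so rows that do not move let the fingers close. It gives the time, the measured TCP pose, the force and the opening at its end, in the units of the state.
- ctrl.get_state(): the state, without advancing time (a new reading comes with each control period).
- optics.get_image(name): name is "scene" or "top" or "wrist"; returns (picture, depth): 384x512x3 uint8, blue, green, red; 384x512 float32, m along the optical axis (not along the pixel's ray), 0 where there is no reading.
- optics.camera_model(name): a dict with "fovy" (degrees; the focal length in pixels is half the picture's height over the tangent of half this angle, whatever the lens; pixels are square), "cx", "cy" (the principal point, pixels), "rvec" (rotation vector, rad) and "tvec" (3), from world to camera coordinates, as OpenCV has them; the wrist camera has in their place "mount" (4x4, takes a point from camera to tool coordinates, whose origin is the TCP and whose axes are the flange's). Camera axes: x right, y down, z forward; pixel columns grow to the right and rows downward; lengths in m; the calibration is good to about 2 mm. The wrist camera is an equidistant fisheye: a pixel r from the principal point sees the ray r / f radians off the axis. A picture is of the moment at which its call begins: read the wrist's pose just before it. camera_model takes no time and is no camera call.
- ctrl.close_job(): hands the job in, once; it reports no verdict.
Trained networks look in the newest picture that a camera, given by its name, has taken for a name from the list of things; names that differ only in an ending like _2 or _b are one class to them, and where a whole thing is asked for, a point or a joint stands for the part that bears it (a point fixed in the world has none). Each returns a list of dicts, best first, with "conf" (0 to 1); they miss things now and then, are a little off and sometimes report something else, mostly with a low value. They report only what shows in the picture. A call takes as long as a camera call. They do not tell look-alikes from the thing itself.
- models.search_frame(camera, target): "location" ([x, y, z] in m, in the coordinates of the camera as it stood for that picture, good to about 4 mm: the middle of the surface that is visible of it).
- models.silhouettes(camera, target): "pixels" (384x512 bool, what is visible of it).
The state is a dict: "time": time; "joint_positions": joint angles; "qd": joint speeds; "joint_torque": joint torques, N m; "position": TCP position; "tool_rot": TCP orientation; "ft_force": force on the tool from outside, world axes, zero at the start; "torque": the same for the moment, N m; "grip_width": opening from 0.0 (shut) to 1.0 (fully open).
Only numpy, scipy, OpenCV 4.12 (cv2) and the standard library are available. Lean on these libraries where they do the work, as an engineer would, in place of code of your own. Each camera call takes 0.05 s, during which the arm holds its last target.

## Working session

There is one attempt and no reset: what is moved stays moved. The work goes in short steps, Python scripts to look and compute and a tool call to move; the robot and the scene stay as the last step left them, time stands still between calls to the robot, and variables do not carry over. Pictures are saved under pics/ and viewed, and the job is handed in when it is done.

Besides the shell and the picture viewer there is one more tool, called after "Request:" in YAML: its name, and indented under it one key for each argument. arm_command: Moves the arm, as the interface text tells. Its arguments: {"type":"object","properties":{"motion":{"type":"array","items":{"type":"array"}},"force":{"type":"number"}},"required":["motion"]}

```bash
mkdir -p pics
cat > h.py <<'E'
import numpy as np,cv2
from scipy.spatial.transform import Rotation as R
from bench import ctrl,optics,models
def cam(name,st=None):
    m=optics.camera_model(name); f=192/np.tan(np.radians(m['fovy'])/2)
    return m,f
def c2w(name,p):
    m,f=cam(name); p=np.atleast_2d(p)
    return (p-np.array(m['tvec']).ravel())@R.from_rotvec(np.array(m['rvec']).ravel()).as_matrix()
def cloud(name,dep):
    m,f=cam(name); v,u=np.mgrid[:384,:512]
    p=np.stack([(u-m['cx'])/f*dep,(v-m['cy'])/f*dep,dep],-1).reshape(-1,3)
    return c2w(name,p).reshape(384,512,3)
E
python3 - <<'E'
from h import *
s=ctrl.get_state();print(s)
for n in('scene','top','wrist'):
    im,d=optics.get_image(n);cv2.imwrite(f'pics/{n}0.png',im);np.save(f'{n}0.npy',d);print(optics.camera_model(n))
E
```

```text
{'time': 0.0, 'joint_positions': array([-1.19889064,  0.32180002, -0.0701007 ,  1.45168623,  0.02260029,
        1.37077742, -0.05690003]), 'qd': array([ 0.00046408,  0.00032935, -0.00053871,  0.00204496, -0.00160861,
        0.00158891,  0.00057366]), 'joint_torque': array([-3.51208701e-04, -4.91308272e+01, -4.03923551e-01, -3.12526667e+01,
       -6.38339692e-02,  4.37212118e-02,  1.76461681e-04]), 'position': array([0.2274771 , 0.60827185, 0.20447094]), 'tool_rot': array([-5.58932007e-01, -3.09122401e+00,  2.93406059e-03]), 'ft_force': array([ 0.35503558, -0.01040413, -0.16634511]), 'torque': array([-0.00061671,  0.02058909,  0.01701194]), 'grip_width': 0.9995420735693175}
{'fovy': 56.09777211273617, 'cx': 259.4681930661638, 'cy': 184.51541994553645, 'rvec': array([ 1.38622581,  2.04399812, -0.98110899]), 'tvec': array([ 0.25925978, -0.20570943,  1.42677144])}
{'fovy': 57.21465642947945, 'cx': 251.29019218774562, 'cy': 198.98965263014423, 'rvec': array([ 2.13385453, -2.13007922,  0.15226788]), 'tvec': array([-0.05469845,  0.55023066,  0.87300108])}
{'fovy': 65.70646984690485, 'cx': 257.5124691899482, 'cy': 196.4121963273328, 'mount': array([[-9.65263542e-04, -9.64452254e-01, -2.64255402e-01,
         7.19387135e-02],
       [ 9.99999515e-01, -9.82123800e-04, -6.83110419e-05,
        -8.90056268e-04],
       [-1.93648781e-04, -2.64255340e-01,  9.64452735e-01,
        -1.79820439e-01],
       [ 0.00000000e+00,  0.00000000e+00,  0.00000000e+00,
         1.00000000e+00]])}
```

View pics/scene0.png

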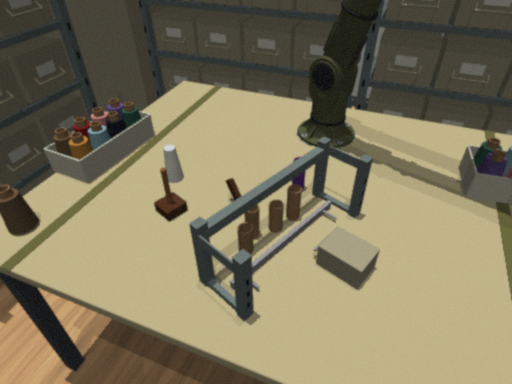

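View pics/top0.png

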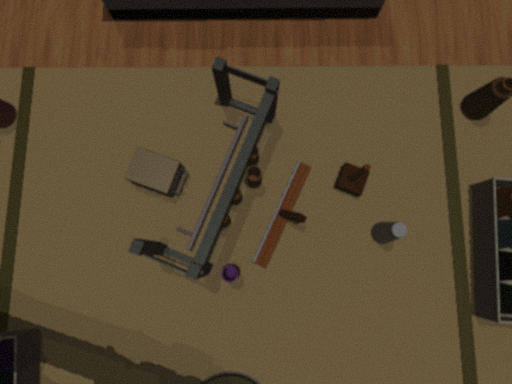

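View pics/wrist0.png

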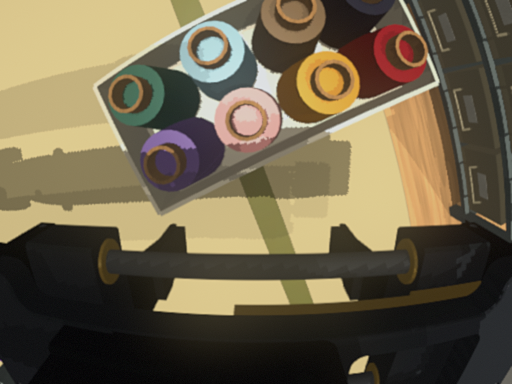

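Run:
```python
from h import *
for n in('top','scene'):
    im,_=optics.get_image(n)
    d=np.load(n+'0.npy');P=cloud(n,d);np.save(n+'P.npy',P)
    for t in('rack','ruler','ruler_grip','tube1','tube2','tube3','tube4','stand','tin','cone','crossbar'):
        r=models.search_frame(n,t)
        print(n,t,[(round(x['conf'],2),c2w(n,x['location'])[0].round(3)) for x in r[:6]])
    ms=models.silhouettes(n,'ruler')
    print(len(ms)); np.save(n+'rm.npy',ms[0]['pixels'])
print(ctrl.get_state()['time'])
```

```text
top rack [(0.89, array([0.597, 0.013, 0.182])), (0.58, array([ 0.461, -0.385,  0.081]))]
top ruler []
top ruler_grip [(0.72, array([ 0.507, -0.142,  0.008]))]
top tube1 [(0.72, array([ 0.657, -0.064,  0.051])), (0.71, array([ 0.361, -0.004,  0.049])), (0.59, array([ 0.614, -0.058,  0.064])), (0.46, array([ 0.557, -0.021,  0.05 ])), (0.41, array([0.491, 0.006, 0.063]))]
top tube2 [(0.72, array([ 0.657, -0.064,  0.051])), (0.71, array([ 0.361, -0.004,  0.049])), (0.59, array([ 0.614, -0.058,  0.064])), (0.46, array([ 0.557, -0.021,  0.05 ])), (0.41, array([0.491, 0.006, 0.063]))]
top tube3 [(0.72, array([ 0.657, -0.064,  0.051])), (0.71, array([ 0.361, -0.004,  0.049])), (0.59, array([ 0.614, -0.058,  0.064])), (0.46, array([ 0.557, -0.021,  0.05 ])), (0.41, array([0.491, 0.006, 0.063]))]
top tube4 [(0.72, array([ 0.657, -0.064,  0.051])), (0.71, array([ 0.361, -0.004,  0.049])), (0.59, array([ 0.614, -0.058,  0.064])), (0.46, array([ 0.557, -0.021,  0.05 ])), (0.41, array([0.491, 0.006, 0.063]))]
top stand [(0.88, array([ 0.603, -0.312,  0.033]))]
top tin [(0.78, array([0.618, 0.192, 
[... 641 characters left out ...]
-0.053,  0.057])), (0.52, array([ 0.621, -0.044,  0.073]))]
scene tube3 [(0.87, array([0.514, 0.029, 0.07 ])), (0.78, array([ 0.572, -0.007,  0.062])), (0.65, array([0.377, 0.008, 0.043])), (0.56, array([ 0.677, -0.053,  0.057])), (0.52, array([ 0.621, -0.044,  0.073]))]
scene tube4 [(0.87, array([0.514, 0.029, 0.07 ])), (0.78, array([ 0.572, -0.007,  0.062])), (0.65, array([0.377, 0.008, 0.043])), (0.56, array([ 0.677, -0.053,  0.057])), (0.52, array([ 0.621, -0.044,  0.073]))]
scene stand [(0.64, array([ 0.62 , -0.313,  0.034]))]
scene tin [(0.66, array([0.647, 0.205, 0.072]))]
scene cone [(0.86, array([ 0.482, -0.386,  0.066]))]
scene crossbar [(0.92, array([0.669, 0.021, 0.154]))]
1
1.45
```

Run:
```python
import cv2
a=cv2.imread('pics/top0.png')[40:300,100:420];cv2.imwrite('pics/topc.png',cv2.resize(a,None,fx=2.4,fy=2.3,interpolation=2))
a=cv2.imread('pics/scene0.png')[130:320,140:390];cv2.imwrite('pics/scc.png',cv2.resize(a,None,fx=3,fy=3,interpolation=2))
```

```text
(no output)
```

View pics/topc.png

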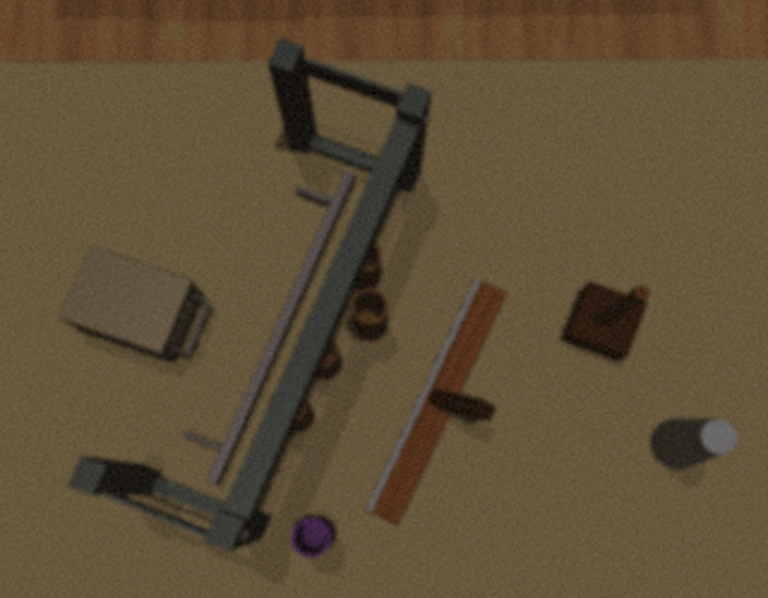

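View pics/scc.png

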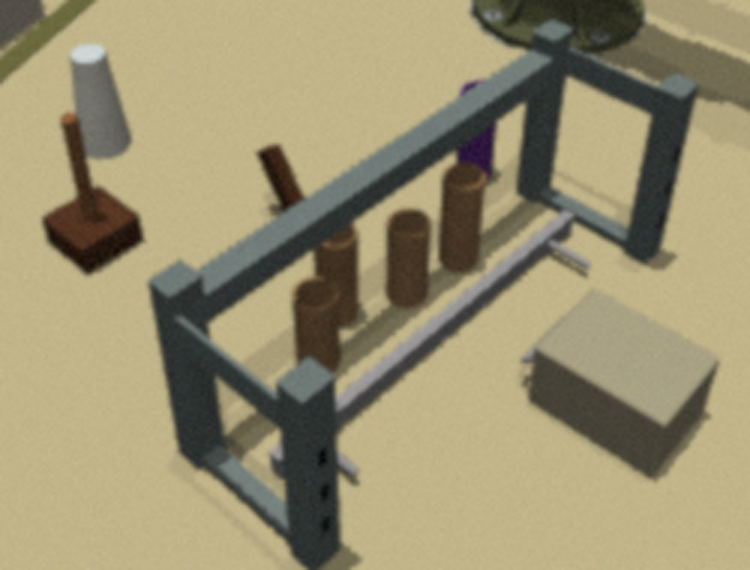

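Run:
```python
from h import *
P=np.load('topP.npy');im=cv2.imread('pics/top0.png')
hsv=cv2.cvtColor(im,cv2.COLOR_BGR2HSV)
x,y,z=P[...,0],P[...,1],P[...,2]
reg=(x>.3)&(x<.85)&(abs(y)<.3)
print('table z',np.median(z[200:300,300:360]), 'stand z',)
# table height plane check
tb=(z<.006)&reg; print(np.percentile(z[tb],[5,50,95]))
A=np.c_[x[tb],y[tb],np.ones(tb.sum())];print('plane',np.linalg.lstsq(A,z[tb],rcond=None)[0])
# crossbar top
m=reg&(z>.17)&(z<.19)
def rect(m):
    q=np.c_[x[m],y[m]].astype(np.float32); return cv2.minAreaRect(q),m.sum()
print('high',rect(m),np.median(z[m]))
# ruler: depth z .004-.02 and warm colour
rm=np.zeros(z.shape,bool);rm[155:270,245:320]=1
m=rm&reg&(z>.005)&(z<.016)
m2=m&(y<-.05)
n,l,s,c=cv2.connectedComponentsWithStats(m.astype(np.uint8))
for i in range(1,n):
    if s[i,4]>100:
        mm=l==i;print(s[i],rect(mm),np.median(z[mm]))
# rail
m=reg&(z>.018)&(z<.034)&(y>-.1)&(y<.16)
n,l,s,c=cv2.connectedComponentsWithStats(m.astype(np.uint8))
for i in range(1,n):
    if s[i,4]>100:
        mm=l==i;print('rail',s[i],rect(mm),np.median(z[mm]))
```

```text
table z 0.00036345267407237735 stand z
[-0.00227771  0.00050646  0.00328989]
plane [-0.00021786  0.00085386  0.0006324 ]
high (((0.6082398891448975, 0.039857253432273865), (0.15988358855247498, 0.4787345826625824), 68.1663589477539), np.int64(2602)) 0.18028722833020888
[ 253  161   59  107 1564] (((0.5190372467041016, -0.13592609763145447), (0.042943499982357025, 0.2999899685382843), 66.10870361328125), np.int64(1564)) 0.010427576935325268
rail [186 113  62 137 725] (((0.6067156791687012, 0.03737322613596916), (0.013173960149288177, 0.3988119661808014), 68.21442413330078), np.int64(725)) 0.02621394824160706
```

```bash
cat >> h.py <<'E'
RACK=np.array([.6087,.041,0]);RYAW=np.radians(68.19)
def Rz(a): return R.from_euler('z',a).as_matrix()
def w2r(p): return (np.atleast_2d(p)-RACK)@Rz(RYAW)
def r2w(p): return np.atleast_2d(p)@Rz(RYAW).T+RACK
def toolR(yaw,tilt=35): # ruler yaw (rad) -> tool rotation lined up with handle
    t=np.radians(tilt)
    rx=np.array([np.cos(yaw),np.sin(yaw),0]);ry=np.array([-rx[1],rx[0],0])
    z=np.sin(t)*rx-np.array([0,0,np.cos(t)]);y=-ry
    return np.c_[np.cross(y,z),y,z]
def gripT(c,yaw,back=0,tilt=35):
    M=toolR(yaw,tilt);g=np.array([*c[:2],0])+Rz(yaw)@[-.0315,0,.055]
    return g+M[:,2]*(.005-back),M
def delta(p0,M0,p1,M1):
    return (M0.T@(np.array(p1)-p0)*1000).round(1),np.degrees(R.from_matrix(M0.T@M1).as_rotvec()).round(2)
def cur():
    s=ctrl.get_state();return s,np.array(s['position']),R.from_rotvec(s['tool_rot']).as_matrix()
E
python3 - <<'E'
from h import *
s,p,M=cur();print(s['time'],p)
c=(.519,-.136);yaw=np.radians(66.1)
pg,Mg=gripT(c,yaw);pp,_=gripT(c,yaw,.11);print(pg,pp)
# upright tool at same yaw above pregrasp 
Mu=toolR(yaw,0)
r0,a0=np.hypot(*p[:2]),np.arctan2(p[1],p[0]);r1,a1=np.hypot(*pp[:2]),np.arctan2(pp[1],pp[0])
print(r0,np.degrees(a0),r1,np.degrees(a1))
y0=np.arctan2(M[1,1],M[0,1]);y1=np.arctan2(Mu[1,1],Mu[0,1]);print(np.degrees([y0,y1]))
N=24
pr=p+[0,0,.17];Mr=toolR(y0+np.pi/2,0)
for i in range(1,N+1):
    f=i/N;r=r0+(r1-r0)*f;a=a0+(a1-a0)*f
    pn=np.array([r*np.cos(a),r*np.sin(a),pr[2]]);Mn=toolR(y0+(y1-y0)*f+np.pi/2,0)
    if i in(1,6,12,18,24):print(i,*delta(pr,Mr,pn,Mn))
    pr,Mr=pn,Mn
print(delta(pr,Mr,pp,Mg))
E
```

```text
1.45 [0.22767805 0.60885254 0.20557875]
[ 0.50739994 -0.16217703  0.05090424] [ 0.48183817 -0.21986042  0.14101096]
0.650029777249437 69.49691133203757 0.5296287692283137 -24.526984279171533
[ 69.49980256 -23.9       ]
1 [-44.1  -6.5   0. ] [0.   0.   3.89]
6 [-42.3  -6.6   0. ] [0.   0.   3.89]
12 [-40.3  -6.6   0. ] [0.   0.   3.89]
18 [-38.2  -6.6   0. ] [0.   0.   3.89]
24 [-36.1  -6.6   0. ] [0.   0.   3.89]
(array([ -0. ,  -0. , 234.6]), array([-0., 35., -0.]))
```

Request:
arm_command:
  motion:
    - [[0,0,-40],[0,0,0],0]
    - [[0,0,-40],[0,0,0],0]
    - [[0,0,-40],[0,0,0],0]
    - [[0,0,-40],[0,0,0],0]
    - [[-40,-5,0],[0,0,3.6],0]
    - [[-40,-5,0],[0,0,3.6],0]
    - [[-40,-5,0],[0,0,3.6],0]
    - [[-40,-5,0],[0,0,3.6],0]

```text
time: 2.12
position: [0.3639, 0.5204, 0.3656]
tool_rot: [0.945, 2.996, 0.001]
ft_force: [0.1, 0.8, 0.4]
grip_width: 0.997
```

Request:
arm_command:
  motion:
    - [[-40,-6,0],[0,0,3.7],0]
    - [[-40,-6,0],[0,0,3.7],0]
    - [[-40,-6,0],[0,0,3.7],0]
    - [[-40,-6,0],[0,0,3.7],0]
    - [[-40,-6,0],[0,0,3.8],0]
    - [[-40,-6,0],[0,0,3.8],0]
    - [[-40,-6,0],[0,0,3.8],0]
    - [[-40,-6,0],[0,0,3.8],0]

```text
time: 2.78
position: [0.5402, 0.2527, 0.3655]
tool_rot: [1.69, 2.648, 0.0]
ft_force: [1.0, 0.0, 0.1]
grip_width: 1.002
```

Request:
arm_command:
  motion:
    - [[-38,-6,0],[0,0,3.9],0]
    - [[-38,-6,0],[0,0,3.9],0]
    - [[-38,-6,0],[0,0,3.9],0]
    - [[-38,-6,0],[0,0,3.9],0]
    - [[-38,-6,0],[0,0,3.9],0]
    - [[-38,-6,0],[0,0,3.9],0]
    - [[-38,-6,0],[0,0,3.9],0]
    - [[-38,-6,0],[0,0,3.9],0]

```text
time: 3.45
position: [0.5522, -0.0512, 0.3655]
tool_rot: [2.34, 2.096, 0.0]
ft_force: [0.2, -0.1, -0.8]
grip_width: 1.002
```

Run:
```python
from h import *
s,p,M=cur();print(s['time'],p,s['joint_positions'].round(2))
c=(.519,-.136);yaw=np.radians(66.1)
pp,Mg=gripT(c,yaw,.11)
print(delta(p,M,pp,Mg), M.round(3))
```

```text
3.45 [ 0.55222991 -0.05119958  0.36553005] [-0.44  0.09  0.52  1.43 -0.04  1.64 -0.03]
(array([-175.4,  -51.5,  224.5]), array([-5.35, 34.72, 17.05])) [[ 0.11   0.994  0.   ]
 [ 0.994 -0.11  -0.   ]
 [ 0.     0.    -1.   ]]
```

Request:
arm_command:
  motion:
    - [[-36,-8,0],[0,0,3.6],0]
    - [[-36,-6,0],[0,0,3.6],0]
    - [[-36,-4,0],[0,0,3.6],0]
    - [[-34,-4,0],[0,0,3.4],0]
    - [[-34,-2,0],[0,0,3.4],0]
    - [[0,0,0],[0,5,0],0]
    - [[0,0,0],[0,5,0],0]
    - [[0,0,0],[0,5,0],0]

```text
time: 4.12
position: [0.4893, -0.2158, 0.3667]
tool_rot: [-2.494, -1.629, -0.337]
ft_force: [-0.0, -0.2, -0.5]
grip_width: 1.0
```

Request:
arm_command:
  motion:
    - [[0,0,0],[0,5,0],0]
    - [[0,0,0],[0,5,0],0]
    - [[0,0,0],[0,5,0],0]
    - [[0,0,0],[0,5,0],0]
    - [[0,0,0],[0,0,0],0]

```text
time: 4.53
position: [0.4868, -0.2189, 0.3633]
tool_rot: [-2.282, -1.475, -0.717]
ft_force: [-0.0, -0.4, -0.8]
grip_width: 1.0
```

Run:
```python
from h import *
s,p,M=cur();print(s['time'],p,s['joint_positions'].round(2))
c=(.519,-.136);yaw=np.radians(66.1)
pp,Mg=gripT(c,yaw,.11)
print(delta(p,M,pp,Mg))
im,d=optics.get_image('wrist');cv2.imwrite('pics/w1.png',im);np.save('w1.npy',d)
```

```text
4.5333 [ 0.48681632 -0.21889276  0.36326474] [ 0.03  0.18  0.86  1.52 -0.68  1.78  0.42]
(array([-130. ,   -3.2,  180.3]), array([-0.04, -0.03, -0.36]))
```

View pics/w1.png

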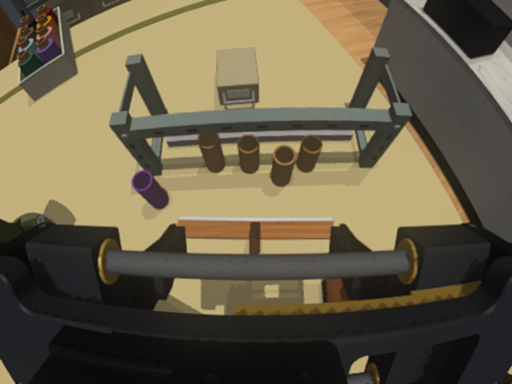

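```bash
cat >> h.py <<'E'
def wcloud(d,p,M):
    m,f=cam('wrist');v,u=np.mgrid[:384,:512]
    a=(u-m['cx']);b=(v-m['cy']);r=np.hypot(a,b)+1e-9;th=r/f
    t=np.tan(th)*d
    q=np.stack([a/r*t,b/r*t,d],-1).reshape(-1,3)
    T=np.array(m['mount']);q=q@T[:3,:3].T+T[:3,3]
    P=(q@M.T+p).reshape(384,512,3);P[d<=0]=np.nan;return P
def rect(P,m):
    return cv2.minAreaRect(P[m][:,:2].astype(np.float32)),int(m.sum())
E
cat > an.py <<'E'
from h import *
def analyze(d,p,M,rbox):
    P=wcloud(d,p,M);x,y,z=np.moveaxis(P,-1,0);Q=w2r(P.reshape(-1,3)).reshape(P.shape)
    def comp(m,mn,tag,extra=None):
        n,l,s,c=cv2.connectedComponentsWithStats(m.astype(np.uint8))
        for i in range(1,n):
            if s[i,4]>mn:
                mm=l==i;r=cv2.minAreaRect(Q[mm][:,:2].astype(np.float32));print(tag,s[i],'rackframe c',np.round(r[0],4),'size',np.round(r[1],4),'ang',round(r[2],2),'z',round(float(np.median(Q[mm][:,2])),4))
    reg=(abs(Q[...,1])<.26)&(abs(Q[...,0])<.3)
    tb=reg&(abs(z)<.006);print('table',np.nanmedian(z[tb]))
    box=np.zeros(z.shape,bool);box[rbox[1]:rbox[3],rbox[0]:rbox[2]]=1
    comp(reg&box&(z>.005)&(z<.016),300,'ruler')
    comp(reg&(z>.145)&(z<.21),300,'high')
    comp(reg&(z>.02)&(z<.032)&(Q[...,0]>-.03)&(Q[...,0]<.03),60,'rail')
    comp(reg&(z>.04)&(z<.115)&(Q[...,0]<0)&(Q[...,0]>-.16)&(abs(Q[...,1])<.14),60,'tube')
    return Q
E
python3 - <<'E'
from an import *
s,p,M=cur()
Q=analyze(np.load('w1.npy'),p,M,(170,205,345,250))
E
```

```text
table 0.0008694914372526508
ruler [ 177  216  157   24 2953] rackframe c [-0.1982  0.0186] size [0.3002 0.0416] ang 87.29 z 0.0112
high [ 109   47  303   96 8753] rackframe c [-0.0006  0.0011] size [0.4814 0.1635] ang 89.96 z 0.1802
rail [218 130 135  10 785] rackframe c [-0.0048 -0.0547] size [0.2857 0.0143] ang 89.98 z 0.0265
rail [166 135  33   8 197] rackframe c [-0.0048  0.1656] size [0.0701 0.0137] ang 89.42 z 0.0263
tube [198 133  25  32 609] rackframe c [-0.0604  0.095 ] size [0.0396 0.038 ] ang 55.72 z 0.0826
tube [237 134  23  32 571] rackframe c [-0.0636  0.0254] size [0.0394 0.0394] ang 70.05 z 0.0752
tube [298 134  24  30 528] rackframe c [-0.0657 -0.089 ] size [0.0386 0.0411] ang 86.84 z 0.0702
tube [272 145  24  34 666] rackframe c [-0.0947 -0.0366] size [0.0393 0.0394] ang 65.25 z 0.0808
```

Run:
```python
from h import *
s,p,M=cur()
c=r2w([-.198,.018,0])[0];yaw=np.radians(65.7);print(c)
for b in(.11,0):
    pp,Mg=gripT(c,yaw,b);print(delta(p,M,pp,Mg))
```

```text
[ 0.51842551 -0.13613982  0.        ]
(array([-131.5,   -4.9,  180.2]), array([-0.31,  0.11,  0.12]))
(array([-131.3,   -4.3,  290.2]), array([-0.31,  0.11,  0.12]))
```

Request:
arm_command:
  motion:
    - [[-22,-1,30],[0,0,0],0]
    - [[-22,-1,30],[0,0,0],0]
    - [[-22,-1,30],[0,0,0],0]
    - [[-22,-1,30],[0,0,0],0]
    - [[-22,0,30],[0,0,0],0]
    - [[-21,0,30],[0,0,0],0]
    - [[0,0,10],[0,0,0],0]
    - [[0,0,0],[0,0,0],0]

```text
time: 5.25
position: [0.4863, -0.2086, 0.1333]
tool_rot: [-2.27, -1.487, -0.713]
ft_force: [0.9, 0.9, 0.5]
grip_width: 1.0
```

Run:
```python
from an import *
s,p,M=cur();print(s['time'],p,s['ft_force'])
c=r2w([-.198,.018,0])[0];yaw=np.radians(65.7)
pp,Mg=gripT(c,yaw,0);print(delta(p,M,pp,Mg))
im,d=optics.get_image('wrist');cv2.imwrite('pics/w2.png',im);np.save('w2.npy',d)
Q=analyze(d,p,M,(60,190,450,300))
# handle points: in ruler frame
P=wcloud(d,p,M).reshape(-1,3);q=(P-c)@Rz(yaw)
m=(abs(q[:,1])<.025)&(q[:,2]>.03)&(q[:,2]<.075)&(q[:,0]<-.0)&(q[:,0]>-.06);q=q[m]
print(len(q), np.percentile(q[:,1],[2,50,98]).round(4) if len(q) else '')
```

```text
5.25 [ 0.48630118 -0.20862534  0.13326441] [0.93865441 0.88927567 0.48531038]
(array([-5.8,  0.6, 96.5]), array([-0.71, -0.03,  0.54]))
table 0.000692639294536529
ruler [ 131  190  117   16 1632] rackframe c [-0.207   0.1002] size [0.1383 0.0164] ang 87.45 z 0.0106
ruler [ 267  190  119   18 1958] rackframe c [-0.2144 -0.061 ] size [0.1396 0.0199] ang 88.21 z 0.0105
high [   32     0   465    49 11233] rackframe c [-0.04    0.0003] size [0.482  0.0945] ang 88.96 z 0.1669
high [143 224  44  29 779] rackframe c [-0.2892  0.0688] size [0.0115 0.0221] ang 79.97 z 0.1689
high [329 224  39  29 685] rackframe c [-0.2905 -0.0274] size [0.0195 0.0113] ang 3.37 z 0.1659
rail [265  52  29   9 202] rackframe c [-0.0059 -0.0177] size [0.0147 0.0415] ang 6.65 z 0.0262
rail [319  53  12  10  61] rackframe c [-0.0046 -0.0825] size [0.016  0.0128] ang 74.65 z 0.0264
rail [206  54  26  10 210] rackframe c [-0.0047  0.0685] size [0.0147 0.0356] ang 0.83 z 0.0263
rail [363  56  35  12 266] rackframe c [-0.0058 -0.1694] size [0.0574 0.0135] ang 89.27 z 0.0262
rail [131  58  43  14 345] rackframe c [-0.0051  0.1669] size [0.0667 0.0141] ang 88.23 z 0.0262
tube [ 168   30   42   61 1850] rackframe c [-0.0596  0.0945] size [0.0396 0.041 ] ang 51.01 z 0.0866
tube [ 230   39   36   53 1577] rackframe c [-0.0649  0.0259] size [0.0402 0.0394] ang 10.69 z 0.0752
tube [ 325   45   39   48 1369] rackframe c [-0.0673 -0.09  ] size [0.0398 0.0404] ang 63.91 z 0.0714
tube [ 285   50   42   60 1936] rackframe c [-0.0958 -0.0364] size [0.0402 0.0404] ang 87.86 z 0.0832
297 [-0.0078  0.0008  0.0097]
```

View pics/w2.png

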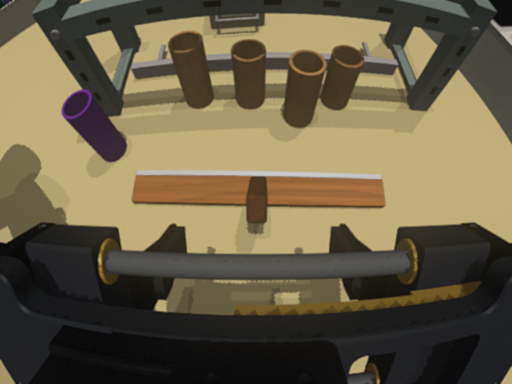

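Request:
arm_command:
  motion:
    - [[-6,0,30],[0,0,0],0]
    - [[0,0,30],[0,0,0],0]
    - [[0,0,20],[0,0,0],0]
    - [[0,0,10],[0,0,0],0]
    - [[0,0,5],[0,0,0],0]
    - [[0,0,0],[0,0,0],0]

```text
time: 5.8
position: [0.5073, -0.1667, 0.0549]
tool_rot: [-2.275, -1.49, -0.719]
ft_force: [0.6, -0.6, -0.4]
grip_width: 0.998
```

Run:
```python
from an import *
s,p,M=cur();print(s['time'],p,s['ft_force'])
c=r2w([-.198,.018,0])[0];yaw=np.radians(65.8)
pp,Mg=gripT(c,yaw,0);print(delta(p,M,pp,Mg))
im,d=optics.get_image('wrist');cv2.imwrite('pics/w3.png',im)
```

```text
5.8 [ 0.50733691 -0.16667854  0.0549288 ] [ 0.5594134  -0.57136969 -0.40126656]
(array([ 0.8, -2.4,  5.5]), array([-0.24, -0.01,  0.56]))
```

View pics/w3.png

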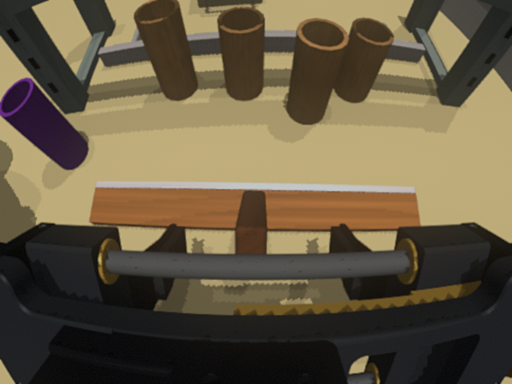

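Request:
arm_command:
  motion:
    - [[0,-2,5],[0,0,0],0]
    - [[0,0,0],[0,0,0],0.5]
    - [[0,0,0],[0,0,0],1]
    - [[0,0,0],[0,0,0],1]
    - [[0,0,0],[0,0,0],1]
    - [[0,0,0],[0,0,0],1]
    - [[0,0,0],[0,0,0],1]
    - [[0,0,0],[0,0,0],1]
  force: 45

```text
time: 6.52
position: [0.5054, -0.1635, 0.0494]
tool_rot: [-2.276, -1.486, -0.718]
ft_force: [-0.2, -0.9, 0.7]
grip_width: 0.554
```

Run:
```python
from an import *
s,p,M=cur();print(s['time'],p,s['ft_force'],s['torque'],s['grip_width']*87)
print('tilt',np.degrees(np.arccos(-M[2,2])),'yaw',np.degrees(np.arctan2(-M[0,1]*-1,0)) , np.degrees(np.arctan2(M[1,1],M[0,1]))+90, 'roll',M[2,1])
im,d=optics.get_image('wrist');cv2.imwrite('pics/w4.png',im);np.save('w4.npy',d)
Q=analyze(d,p,M,(60,165,450,232))
```

```text
6.5167 [ 0.50544986 -0.16346334  0.04944518] [-0.16953221 -0.88157238  0.7482008 ] [-0.73935483  0.35536738 -0.0047991 ] 48.204985878570184
tilt 35.001793040802426 yaw 90.0 66.2945445934491 roll 6.121825147187288e-05
table 0.0007163994061515876
ruler [   89   181   338    51 13965] rackframe c [-0.1986  0.0191] size [0.3006 0.041 ] ang 87.18 z 0.0107
high [  0   0  37  23 440] rackframe c [-0.0734  0.2058] size [0.0132 0.0477] ang 0.96 z 0.1535
high [    0   222   512   162 58688] rackframe c [-0.2764  0.0234] size [0.178  0.0532] ang 88.0 z 0.1642
rail [268  27  33  12 342] rackframe c [-0.0054 -0.0174] size [0.0139 0.0362] ang 0.11 z 0.0261
rail [188  29  34  14 339] rackframe c [-0.0049  0.0705] size [0.0377 0.015 ] ang 88.39 z 0.0261
rail [395  37  35  15 306] rackframe c [-0.006  -0.1738] size [0.0133 0.0489] ang 0.34 z 0.026
rail [ 98  38  48  18 467] rackframe c [-0.0049  0.1701] size [0.0621 0.0141] ang 89.48 z 0.0263
tube [ 134    0   60   75 3210] rackframe c [-0.0604  0.0958] size [0.0415 0.0381] ang 52.83 z 0.0854
tube [ 220    3   49   71 2934] rackframe c [-0.0647  0.0257] size [0.0411 0.0401] ang 33.61 z 0.076
tube [ 294   14  105   85 6135] rackframe c [-0.0812 -0.0632] size [0.0409 0.1021] ang 28.56 z 0.0785
```

View pics/w4.png

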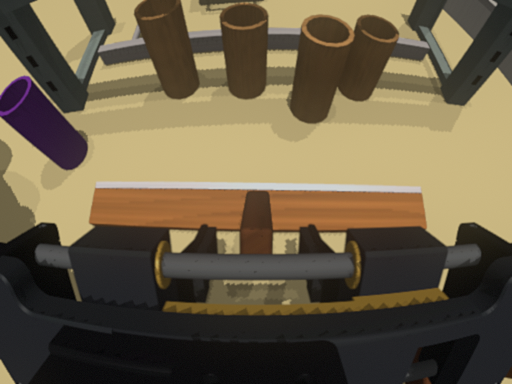

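Fingers are still closing; wait.

Request:
arm_command:
  motion:
    - [[0,0,0],[0,0,0],1]
    - [[0,0,0],[0,0,0],1]
    - [[0,0,0],[0,0,0],1]
    - [[0,0,0],[0,0,0],1]
    - [[0,0,0],[0,0,0],1]
    - [[0,0,0],[0,0,0],1]
    - [[0,0,0],[0,0,0],1]
    - [[0,0,0],[0,0,0],1]

```text
time: 7.23
position: [0.5053, -0.1633, 0.0494]
tool_rot: [-2.276, -1.486, -0.717]
ft_force: [0.3, 0.7, 0.2]
grip_width: 0.202
```

Run:
```python
from an import *
s,p,M=cur();print(s['time'],p,s['ft_force'],s['torque'],s['grip_width']*87)
print('tilt',np.degrees(np.arccos(-M[2,2])), np.degrees(np.arctan2(M[1,1],M[0,1]))+90)
im,d=optics.get_image('wrist');cv2.imwrite('pics/w5.png',im);np.save('w5.npy',d)
Q=analyze(d,p,M,(60,165,450,232))
```

```text
7.2333 [ 0.50534874 -0.16334314  0.04938364] [0.34463031 0.69744294 0.24713797] [-0.59347819  0.47647265  0.05328413] 17.58579375825827
tilt 35.00687708764092 66.29823413323425
table 0.0006793486834703183
ruler [   89   182   338    50 13960] rackframe c [-0.1988  0.0182] size [0.3009 0.0409] ang 87.59 z 0.0107
high [  0   0  37  23 434] rackframe c [-0.0728  0.2065] size [0.0145 0.0473] ang 1.68 z 0.1539
high [    0   222   512   162 58853] rackframe c [-0.2763  0.0235] size [0.1787 0.0529] ang 88.1 z 0.1641
rail [268  27  33  12 343] rackframe c [-0.0053 -0.0171] size [0.0359 0.0145] ang 88.18 z 0.0261
rail [189  29  33  14 337] rackframe c [-0.0048  0.0699] size [0.0365 0.0145] ang 89.24 z 0.0262
rail [395  37  35  15 307] rackframe c [-0.0061 -0.1742] size [0.0143 0.0486] ang 1.05 z 0.026
rail [ 98  38  48  18 463] rackframe c [-0.0051  0.1696] size [0.0147 0.0606] ang 0.49 z 0.0262
tube [ 134    0   60   75 3213] rackframe c [-0.061   0.0955] size [0.0409 0.0385] ang 55.29 z 0.0853
tube [ 220    3   49   71 2934] rackframe c [-0.0648  0.0253] size [0.0397 0.0405] ang 70.93 z 0.076
tube [ 294   14  106   85 6140] rackframe c [-0.0813 -0.063 ] size [0.0408 0.1018] ang 28.47 z 0.0785
```

View pics/w5.png

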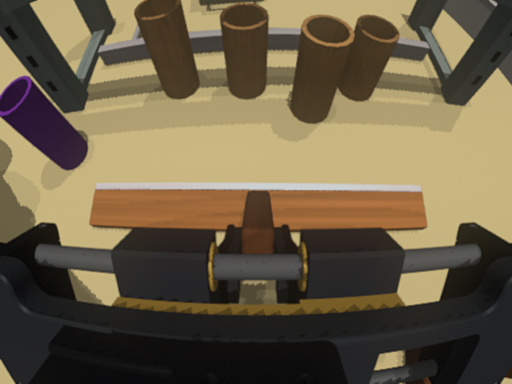

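Request:
arm_command:
  motion:
    - [[0.7,0,-1.0],[0,0,0],1]
    - [[6,3,4],[0.3,0,-0.4],1]
    - [[7,3,5],[0.3,0,-0.5],1]
    - [[7,3,5],[0.3,0,-0.5],1]
    - [[7,3,5],[0.4,0,-0.5],1]
    - [[7,3,5],[0,0,0],1]
    - [[0,0,0],[0,0,0],1]
    - [[0,0,0],[0,0,0],1]

```text
time: 7.95
position: [0.5354, -0.1297, 0.0503]
tool_rot: [-2.237, -1.53, -0.706]
ft_force: [0.7, 0.3, -2.6]
grip_width: 0.201
```

```bash
cat > st.py <<'E'
from an import *
import sys
s,p,M=cur();print(s['time'],p,'F rack',(s['ft_force']@Rz(RYAW)).round(2),'T rack',(s['torque']@Rz(RYAW)).round(2),s['grip_width']*87)
print('tcp rack',w2r(p)[0].round(4),'tilt',np.degrees(np.arccos(-M[2,2])),'yaw rel', np.degrees(np.arctan2(M[1,1],M[0,1]))+90-68.19,'roll',M[2,1])
print('ex',(M.T@Rz(RYAW)[:,0]).round(3),'up',M.T[:,2].round(3))
if len(sys.argv)>1:
    im,d=optics.get_image('wrist');cv2.imwrite(f'pics/{sys.argv[1]}.png',im);np.save('w.npy',d)
    Q=analyze(d,p,M,(60,165,450,228))
E
python3 st.py w6
```

```text
7.95 [ 0.53544473 -0.12973705  0.05030249] F rack [ 0.57 -0.57 -2.59] T rack [0.1  1.22 0.03] 17.499841226260926
tcp rack [-0.1857  0.0046  0.0503] tilt 34.9978112198487 yaw rel 0.5242219834875925 roll 0.00019285499527027516
ex [0.819 0.009 0.574] up [ 0.574  0.    -0.819]
table 0.0007140673364224789
ruler [   89   183   339    45 13638] rackframe c [-0.1568  0.0037] size [0.0406 0.3008] ang 0.01 z 0.0115
high [   0    0  123   37 2037] rackframe c [-0.0778  0.1373] size [0.0062 0.1066] ang 1.03 z 0.1591
high [ 391    0  121   38 2151] rackframe c [-0.0784 -0.122 ] size [0.1017 0.0054] ang 89.01 z 0.159
high [    0   222   512   162 61582] rackframe c [-0.2407  0.0036] size [0.0677 0.1913] ang 0.19 z 0.1641
rail [258  53  44  13 453] rackframe c [-0.005  -0.0168] size [0.0141 0.0441] ang 0.44 z 0.0263
rail [170  54  35  14 389] rackframe c [-0.0051  0.0783] size [0.0381 0.0142] ang 89.19 z 0.0264
rail [341  58  16  12 105] rackframe c [-0.0057 -0.0904] size [0.0127 0.0173] ang 11.9 z 0.0264
rail [ 84  62  39  17 402] rackframe c [-0.0045  0.1757] size [0.0501 0.0144] ang 89.71 z 0.0263
rail [403  65  36  17 363] rackframe c [-0.0059 -0.1753] size [0.0457 0.0133] ang 89.45 z 0.0262
tube [ 111   21   68   88 3957] rackframe c [-0.0591  0.0949] size [0.0407 0.0398] ang 32.17 z 0.088
tube [ 203   32   55   79 3580] rackframe c [-0.0649  0.0255] size [0.0408 0.0394] ang 8.84 z 0.0763
tube [ 285   47  121   97 7583] rackframe c [-0.081  -0.0633] size [0.0405 0.1026] ang 28.65 z 0.0789
```

View pics/w6.png

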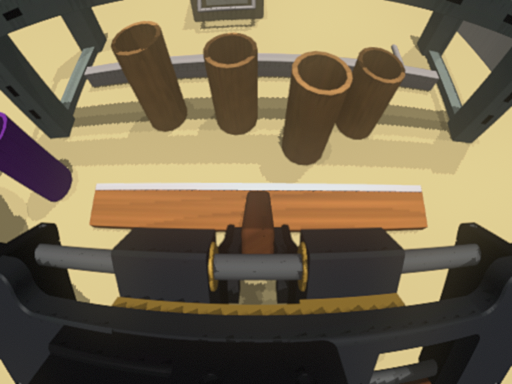

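Request:
arm_command:
  motion:
    - [[4,0,2.8],[0,0,0],1]
    - [[4,0,2.8],[0,0,0],1]
    - [[2.5,0,1.7],[0,0,0],1]
    - [[2.5,0,1.7],[0,0,0],1]
    - [[2.5,0,1.7],[0,0,0],1]
    - [[2.5,0,1.7],[0,0,0],1]
    - [[2.5,0,1.7],[0,0,0],1]
    - [[2.5,0,1.7],[0,0,0],1]

```text
time: 8.67
position: [0.5455, -0.1046, 0.0507]
tool_rot: [-2.24, -1.528, -0.706]
ft_force: [0.3, -0.1, -2.8]
grip_width: 0.202
```

Request:
arm_command:
  motion:
    - [[2.5,0,1.7],[0,0,0],1]
    - [[2.5,0,1.7],[0,0,0],1]
    - [[2.5,0,1.8],[0,0,0],1]
    - [[2.5,0,1.8],[0,0,0],1]
    - [[2.5,0,1.8],[0,0,0],1]
    - [[2.5,0,1.8],[0,0,0],1]
    - [[2.5,0,1.8],[0,0,0],1]
    - [[2.5,0,1.8],[0,0,0],1]

```text
time: 9.33
position: [0.5545, -0.0817, 0.0506]
tool_rot: [-2.24, -1.528, -0.707]
ft_force: [-1.5, -1.8, -2.6]
grip_width: 0.201
```

```bash
python3 st.py w7
```

```text
9.3333 [ 0.55452784 -0.08174788  0.05063318] F rack [-2.27  0.71 -2.62] T rack [-0.02  1.32 -0.07] 17.508740644445748
tcp rack [-0.1341  0.0047  0.0506] tilt 34.998954736114655 yaw rel 0.40057509770069544 roll 0.0006076019904984187
ex [0.819 0.007 0.574] up [ 0.574  0.001 -0.819]
table 0.0007074043026207358
ruler [   89   165   339    63 14181] rackframe c [-0.0948  0.0041] size [0.0604 0.3   ] ang 0.01 z 0.0117
high [    0     0   512    85 29141] rackframe c [-0.0667  0.007 ] size [0.2925 0.0282] ang 89.52 z 0.1683
high [    0   222   512   162 61520] rackframe c [-0.1893  0.0041] size [0.0678 0.1904] ang 0.47 z 0.1644
rail [251  91  43  15 533] rackframe c [-0.0051 -0.0083] size [0.0138 0.0386] ang 0.89 z 0.0264
rail [152  92  48  16 558] rackframe c [-0.0052  0.0831] size [0.0469 0.0138] ang 87.16 z 0.0265
rail [357  95  20  15 204] rackframe c [-0.0057 -0.0983] size [0.013  0.0222] ang 0.43 z 0.0264
rail [ 70 101  24  15 240] rackframe c [-0.0052  0.1865] size [0.0294 0.0126] ang 88.59 z 0.0264
rail [408 101  44  18 447] rackframe c [-0.006  -0.1716] size [0.0527 0.0126] ang 89.58 z 0.0264
tube [  89   67   81   95 4887] rackframe c [-0.0593  0.0952] size [0.0408 0.0399] ang 65.89 z 0.089
tube [ 286   73   72   96 5025] rackframe c [-0.0651 -0.0364] size [0.0395 0.0413] ang 63.93 z 0.0851
tube [ 194   81   63   87 4391] rackframe c [-0.0641  0.0255] size [0.0408 0.0395] ang 7.33 z 0.0761
tube [ 353   94   70   77 3647] rackframe c [-0.0652 -0.09  ] size [0.0401 0.0407] ang 22.29 z 0.0722
tube [ 218  198   80   56 2737] rackframe c [-0.1331  0.0044] size [0.0493 0.0386] ang 0.32 z 0.0836
```

View pics/w7.png

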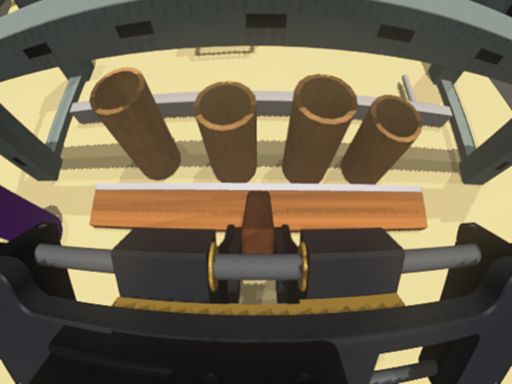

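Request:
arm_command:
  motion:
    - [[2,0,1.4],[0,0,0],1]
    - [[2,0,1.4],[0,0,0],1]
    - [[2,0,1.4],[0,0,0],1]
    - [[2,0,1.4],[0,0,0],1]
    - [[2,0,1.4],[0,0,0],1]
    - [[2,0,1.4],[0,0,0],1]
    - [[2,0,1.4],[0,0,0],1]
    - [[2,0,1.4],[0,0,0],1]

```text
time: 10.05
position: [0.5616, -0.0635, 0.0506]
tool_rot: [-2.239, -1.528, -0.706]
ft_force: [-0.8, -1.4, -0.9]
grip_width: 0.203
```

```bash
python3 st.py w8
```

```text
10.05 [ 0.56156879 -0.06352183  0.05058506] F rack [-1.64  0.25 -0.91] T rack [ 0.01  1.54 -0.03] 17.64165631995461
tcp rack [-0.1146  0.0049  0.0506] tilt 34.99946723292439 yaw rel 0.4117701744970077 roll 0.00048426919466348917
ex [0.819 0.007 0.574] up [ 0.574  0.    -0.819]
table 0.0007264478294612339
ruler [   89   165   339    63 14315] rackframe c [-0.0757  0.0041] size [0.0597 0.3004] ang 0.08 z 0.0117
high [    0     0   512   109 41642] rackframe c [-0.0666  0.0073] size [0.2673 0.028 ] ang 89.79 z 0.1741
high [    0   222   512   162 61637] rackframe c [-0.1695  0.0047] size [0.0672 0.191 ] ang 0.37 z 0.1644
rail [155 108  41  17 530] rackframe c [-0.0049  0.0798] size [0.0391 0.0134] ang 88.94 z 0.0265
rail [257 108  34  15 484] rackframe c [-0.0054 -0.0089] size [0.0129 0.0294] ang 2.04 z 0.0264
rail [350 112  17  14 144] rackframe c [-0.0053 -0.0861] size [0.0092 0.0181] ang 57.2 z 0.0264
rail [ 64 116  34  15 350] rackframe c [-0.0047  0.1813] size [0.0406 0.0136] ang 88.47 z 0.0264
rail [420 117  38  19 447] rackframe c [-0.0058 -0.1753] size [0.0467 0.0133] ang 89.32 z 0.0264
tube [ 286   79   72   90 4824] rackframe c [-0.0471 -0.0363] size [0.0379 0.0403] ang 19.05 z 0.0839
tube [ 194   81   63   87 4408] rackframe c [-0.0455  0.0256] size [0.0408 0.039 ] ang 6.35 z 0.0764
tube [  86   84   83   86 4601] rackframe c [-0.0472  0.0957] size [0.0401 0.0367] ang 57.21 z 0.0871
tube [ 352   94   71   77 3646] rackframe c [-0.0457 -0.0899] size [0.0396 0.0409] ang 46.7 z 0.0722
tube [ 218  199   80   55 2731] rackframe c [-0.1139  0.0045] size [0.0484 0.0386] ang 0.3 z 0.0836
tube [225 280  16  21 318] rackframe c [-0.1551  0.0155] size [0.0052 0.0096] ang 88.98 z 0.1045
tube [275 280  17  21 318] rackframe c [-0.1552 -0.0069] size [0.0092 0.0053] ang 2.1 z 0.1045
```

Request:
arm_command:
  motion:
    - [[1.5,0,1.1],[0,0,0],1]
    - [[1.5,0,1.1],[0,0,0],1]
    - [[1.5,0,1.0],[0,0,0],1]
    - [[1.5,0,1.0],[0,0,0],1]
    - [[1.5,0,1.1],[0,0,0],1]
    - [[0.5,0,0.35],[0,0,0],1]
    - [[0.5,0,0.35],[0,0,0],1]
    - [[0,0,0],[0,0,0],1]

```text
time: 10.77
position: [0.5653, -0.0538, 0.0505]
tool_rot: [-2.239, -1.528, -0.706]
ft_force: [-0.0, -1.4, -1.5]
grip_width: 0.201
```

```bash
python3 st.py
```

```text
10.7667 [ 0.5652859  -0.05378274  0.05052825] F rack [-1.31 -0.52 -1.48] T rack [-0.01  1.45  0.01] 17.45428779107194
tcp rack [-0.1041  0.0051  0.0505] tilt 35.01181843438611 yaw rel 0.42580505725658213 roll 0.00032779361590473677
ex [0.819 0.007 0.574] up [ 0.574  0.    -0.819]
```

Now fine steps of 0.5 mm, reading the force between calls.

Request:
arm_command:
  motion:
    - [[0.4,0,0.3],[0,0,0],1]
    - [[0.4,0,0.3],[0,0,0],1]
    - [[0.4,0,0.3],[0,0,0],1]

```text
time: 11.02
position: [0.5659, -0.0528, 0.0505]
tool_rot: [-2.24, -1.528, -0.707]
ft_force: [-2.2, -1.9, -1.0]
grip_width: 0.205
```

Request:
arm_command:
  motion:
    - [[0.4,0,0.3],[0,0,0],1]
    - [[0.4,0,0.3],[0,0,0],1]

```text
time: 11.18
position: [0.5663, -0.0518, 0.0505]
tool_rot: [-2.239, -1.528, -0.707]
ft_force: [-1.2, -1.8, -2.0]
grip_width: 0.2
```

Request:
arm_command:
  motion:
    - [[0.4,0,0.3],[0,0,0],1]
    - [[0.4,0,0.3],[0,0,0],1]

```text
time: 11.35
position: [0.5667, -0.0508, 0.0505]
tool_rot: [-2.239, -1.528, -0.707]
ft_force: [-0.5, -2.0, -1.5]
grip_width: 0.201
```

```bash
python3 st.py
```

```text
11.35 [ 0.56666832 -0.05080982  0.05050706] F rack [-2.08 -0.26 -1.54] T rack [ 0.04  1.44 -0.02] 17.443604940289504
tcp rack [-0.1009  0.0049  0.0505] tilt 35.00382072455402 yaw rel 0.4052059655120672 roll 0.0006429698306218978
ex [0.819 0.007 0.574] up [ 0.574  0.001 -0.819]
```

Request:
arm_command:
  motion:
    - [[0.4,0,0.3],[0,0,0],1]
    - [[0.4,0,0.3],[0,0,0],1]

```text
time: 11.52
position: [0.567, -0.0499, 0.0505]
tool_rot: [-2.239, -1.528, -0.706]
ft_force: [-1.5, -2.4, -0.4]
grip_width: 0.203
```

Request:
arm_command:
  motion:
    - [[0.4,0,0.3],[0,0,0],1]
    - [[0.4,0,0.3],[0,0,0],1]

```text
time: 11.68
position: [0.5671, -0.0497, 0.0504]
tool_rot: [-2.241, -1.528, -0.706]
ft_force: [-2.3, -5.5, 0.5]
grip_width: 0.2
```

```bash
python3 st.py w9
```

```text
11.6833 [ 0.56712599 -0.0497277   0.05035812] F rack [-5.91  0.09  0.5 ] T rack [0.23 1.89 0.11] 17.393607324441252
tcp rack [-0.0997  0.0049  0.0504] tilt 34.950420995936014 yaw rel 0.37127779209097866 roll 0.0006723230475819686
ex [0.82  0.006 0.573] up [ 0.573  0.001 -0.82 ]
table 0.0007365364488303543
ruler [   89   165   339    63 14223] rackframe c [-0.061   0.0045] size [0.3008 0.0595] ang 89.99 z 0.0113
high [    0     3   512   129 49303] rackframe c [-0.0659  0.0059] size [0.2492 0.0286] ang 89.8 z 0.1778
high [    0   222   512   162 61614] rackframe c [-0.1548  0.0043] size [0.0675 0.1902] ang 0.29 z 0.1642
rail [257 121  32  17 463] rackframe c [-0.0052 -0.0078] size [0.0132 0.0266] ang 0.44 z 0.0264
rail [161 122  40  16 507] rackframe c [-0.0051  0.0725] size [0.0364 0.0129] ang 88.85 z 0.0265
rail [343 124  17  15 153] rackframe c [-0.0057 -0.0776] size [0.008  0.0181] ang 58.34 z 0.0264
rail [ 60 127  48  17 542] rackframe c [-0.0048  0.1737] size [0.0551 0.0127] ang 89.43 z 0.0265
rail [414 130  48  18 566] rackframe c [-0.0057 -0.1702] size [0.0577 0.0134] ang 89.92 z 0.0263
tube [ 194  108   63   60 3109] rackframe c [-0.0328  0.0264] size [0.0379 0.0362] ang 31.01 z 0.0687
tube [ 286  108   69   61 3106] rackframe c [-0.0335 -0.0361] size [0.0363 0.0382] ang 38.67 z 0.0768
tube [  88  110   81   60 3004] rackframe c [-0.0362  0.0942] size [0.0375 0.0301] ang 84.93 z 0.0781
tube [ 353  113   70   59 2895] rackframe c [-0.0332 -0.0894] size [0.037  0.0388] ang 22.96 z 0.0675
tube [ 218  199   80   55 2724] rackframe c [-0.099   0.0045] size [0.0483 0.0386] ang 0.25 z 0.0833
tube [225 280  16  25 363] rackframe c [-0.1412  0.0155] size [0.0052 0.0115] ang 89.75 z 0.1038
tube [275 280  17  25 363] rackframe c [-0.1413 -0.0069] size [0.0111 0.0053] ang 1.15 z 0.1038
```

View pics/w9.png

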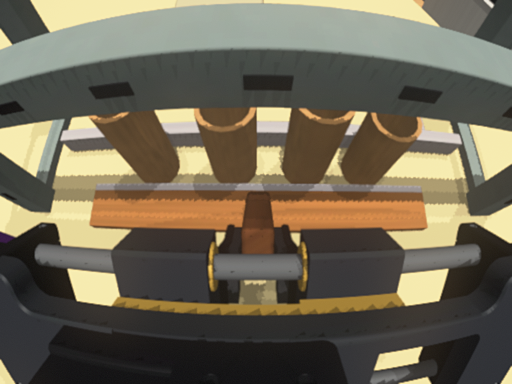

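Request:
arm_command:
  motion:
    - [[0.4,0,0.3],[0,0,0],1]
    - [[0.4,0,0.3],[0,0,0],1]
    - [[0,0,0],[0,0,0],1]

```text
time: 11.98
position: [0.5673, -0.0497, 0.0503]
tool_rot: [-2.242, -1.528, -0.705]
ft_force: [-3.3, -6.0, 1.2]
grip_width: 0.2
```

```bash
python3 st.py
```

```text
11.9833 [ 0.5672996  -0.04965754  0.05030416] F rack [-6.8   0.83  1.18] T rack [0.25 2.11 0.17] 17.367571765946938
tcp rack [-0.0995  0.0048  0.0503] tilt 34.89880285056562 yaw rel 0.3364087694956339 roll 0.0008686706034281011
ex [0.82  0.006 0.572] up [ 0.572  0.001 -0.82 ]
```

Request:
arm_command:
  motion:
    - [[0.4,0,0.3],[0,0,0],1]
    - [[0.4,0,0.3],[0,0,0],1]
    - [[0.4,0,0.3],[0,0,0],1]
    - [[0.4,0,0.3],[0,0,0],1]
    - [[0,0,0],[0,0,0],1]

```text
time: 12.4
position: [0.5676, -0.0495, 0.0503]
tool_rot: [-2.244, -1.527, -0.704]
ft_force: [-6.9, -9.1, 4.8]
grip_width: 0.196
```

```bash
python3 st.py
```

```text
12.4 [ 0.5675981  -0.04948315  0.05028321] F rack [-10.97   2.99   4.82] T rack [0.6  2.53 0.36] 17.022815205924072
tcp rack [-0.0993  0.0045  0.0503] tilt 34.80906546463725 yaw rel 0.26212430634868156 roll 0.001132861577785027
ex [0.821 0.005 0.571] up [ 0.571  0.001 -0.821]
```

Request:
arm_command:
  motion:
    - [[0,0,0],[0.17,0,-0.25],1]
    - [[0,0,0],[0.17,0,-0.25],1]
    - [[0,0,0],[0,0,0],1]

```text
time: 12.65
position: [0.5676, -0.0495, 0.0503]
tool_rot: [-2.235, -1.537, -0.702]
ft_force: [-6.6, -8.2, 4.1]
grip_width: 0.202
```

```bash
python3 st.py w10
```

```text
12.65 [ 0.56757827 -0.04948996  0.05030066] F rack [-10.04   3.12   4.09] T rack [0.7  2.37 0.07] 17.5871301324242
tcp rack [-0.0993  0.0046  0.0503] tilt 34.831174303520335 yaw rel 0.8260158013473813 roll 0.0007063386258776561
ex [0.821 0.014 0.571] up [ 0.571  0.001 -0.821]
table 0.0007081359990036215
ruler [   89   165   339    63 14082] rackframe c [-0.0601  0.0043] size [0.0601 0.3006] ang 0.42 z 0.0111
high [    0     4   512   130 49532] rackframe c [-0.066  0.007] size [0.0286 0.2485] ang 0.01 z 0.1779
high [    0   222   512   162 61622] rackframe c [-0.1541  0.0035] size [0.0676 0.1901] ang 0.92 z 0.1642
rail [161 121  40  17 515] rackframe c [-0.0049  0.073 ] size [0.0368 0.0133] ang 88.92 z 0.0265
rail [257 122  32  16 462] rackframe c [-0.0057 -0.0073] size [0.0121 0.0265] ang 0.71 z 0.0265
rail [344 125  17  15 151] rackframe c [-0.0054 -0.0777] size [0.0083 0.0187] ang 57.18 z 0.0264
rail [ 61 127  46  16 537] rackframe c [-0.0049  0.174 ] size [0.0539 0.0127] ang 89.32 z 0.0265
rail [415 131  48  18 570] rackframe c [-0.0056 -0.1702] size [0.0563 0.0134] ang 89.19 z 0.0263
tube [ 194  109   63   60 3060] rackframe c [-0.0329  0.0264] size [0.0378 0.0364] ang 29.74 z 0.0686
tube [  89  111   80   58 2965] rackframe c [-0.0364  0.0942] size [0.0376 0.03  ] ang 83.21 z 0.0779
tube [ 286  110   70   60 3052] rackframe c [-0.0336 -0.0361] size [0.0362 0.0378] ang 37.72 z 0.0768
tube [ 353  114   70   58 2861] rackframe c [-0.0333 -0.0897] size [0.0367 0.0386] ang 23.02 z 0.0672
tube [ 218  199   80   55 2721] rackframe c [-0.0987  0.0043] size [0.0483 0.0385] ang 0.98 z 0.0833
tube [225 280  16  25 361] rackframe c [-0.1408  0.0149] size [0.0052 0.0115] ang 89.59 z 0.1039
tube [275 280  16  25 360] rackframe c [-0.1407 -0.0075] size [0.0111 0.0052] ang 1.42 z 0.1037
```

View pics/w10.png

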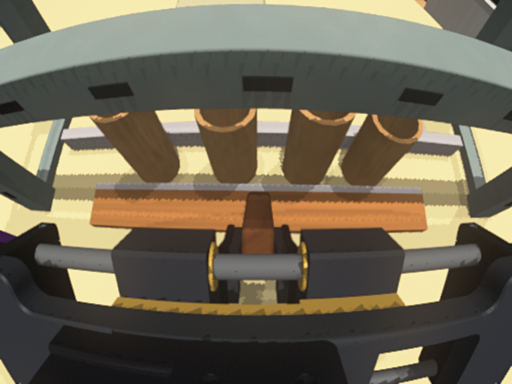

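Request:
arm_command:
  motion:
    - [[0.4,0,0.3],[0,0,0],1]
    - [[0.4,0,0.3],[0,0,0],1]
    - [[0.4,0,0.3],[0,0,0],1]
    - [[0,0,0],[0,0,0],1]

```text
time: 13.03
position: [0.5677, -0.0493, 0.0504]
tool_rot: [-2.236, -1.536, -0.701]
ft_force: [-10.0, -11.1, 6.9]
grip_width: 0.204
```

```bash
python3 st.py
```

```text
13.0333 [ 0.56766002 -0.04931296  0.05041357] F rack [-13.99   5.22   6.95] T rack [0.94 2.65 0.32] 17.707513625598153
tcp rack [-0.0991  0.0045  0.0504] tilt 34.77316193981182 yaw rel 0.765562959775508 roll 0.0008043296158161128
ex [0.821 0.013 0.57 ] up [ 0.57   0.001 -0.821]
```

Request:
arm_command:
  motion:
    - [[0.4,0,0.3],[0,0,0],1]
    - [[0.4,0,0.3],[0,0,0],1]
    - [[0,0,0],[0,0,0],1]

```text
time: 13.28
position: [0.5678, -0.0492, 0.0505]
tool_rot: [-2.237, -1.536, -0.7]
ft_force: [-11.1, -12.4, 9.2]
grip_width: 0.199
```

```bash
python3 st.py
```

```text
13.2833 [ 0.56776077 -0.04921155  0.05046535] F rack [-15.66   5.69   9.18] T rack [1.1  2.94 0.41] 17.337040111650442
tcp rack [-0.099   0.0045  0.0505] tilt 34.73256445445687 yaw rel 0.7345450998293046 roll 0.0008781281422083898
ex [0.822 0.013 0.57 ] up [ 0.57   0.001 -0.822]
```

Request:
arm_command:
  motion:
    - [[0,0,0],[-0.06,0,0.08],1]
    - [[0,0,0],[-0.06,0,0.08],1]
    - [[0,0,0],[0,0,0],1]

```text
time: 13.53
position: [0.5678, -0.0493, 0.0504]
tool_rot: [-2.241, -1.533, -0.702]
ft_force: [-10.1, -12.2, 9.0]
grip_width: 0.199
```

```bash
python3 st.py|head -2
```

```text
13.5333 [ 0.56778991 -0.0493151   0.05042036] F rack [-15.07   4.84   9.02] T rack [1.05 3.   0.53] 17.32926416968203
tcp rack [-0.099   0.0044  0.0504] tilt 34.723097864199154 yaw rel 0.5367752703326403 roll 0.001296446412615948
```

Request:
arm_command:
  motion:
    - [[0,0,0],[-0.06,0,0.08],1]
    - [[0,0,0],[-0.06,0,0.08],1]
    - [[0,0,0],[0,0,0],1]

```text
time: 13.78
position: [0.5678, -0.0493, 0.0504]
tool_rot: [-2.244, -1.53, -0.703]
ft_force: [-9.7, -12.8, 8.9]
grip_width: 0.202
```

```bash
python3 st.py|head -2
```

```text
13.7833 [ 0.56784454 -0.04932563  0.05042567] F rack [-15.52   4.23   8.87] T rack [1.08 3.   0.59] 17.58269151511742
tcp rack [-0.099   0.0044  0.0504] tilt 34.71619902194664 yaw rel 0.35326332482900114 roll 0.0016457316295783175
```

Request:
arm_command:
  motion:
    - [[0,0,0],[-0.06,0,0.08],1]
    - [[0,0,0],[-0.06,0,0.08],1]
    - [[0,0,0],[0,0,0],1]

```text
time: 14.03
position: [0.5679, -0.0493, 0.0504]
tool_rot: [-2.247, -1.527, -0.704]
ft_force: [-10.0, -13.4, 9.3]
grip_width: 0.203
```

```bash
python3 st.py|head -2
```

```text
14.0333 [ 0.56788276 -0.04932727  0.05042145] F rack [-16.18   4.27   9.28] T rack [1.06 3.01 0.72] 17.691918347142952
tcp rack [-0.099   0.0043  0.0504] tilt 34.70916597232073 yaw rel 0.1731756034600238 roll 0.001952909778475287
```

Request:
arm_command:
  motion:
    - [[0.4,0,0.3],[0.07,0,-0.1],1]
    - [[0.4,0,0.3],[0.07,0,-0.1],1]
    - [[0.4,0,0.3],[0,0,0],1]
    - [[0,0,0],[0,0,0],1]
    - [[0,0,0],[0,0,0],1]
    - [[0,0,0],[0,0,0],1]

```text
time: 14.53
position: [0.5679, -0.0492, 0.0505]
tool_rot: [-2.244, -1.531, -0.702]
ft_force: [-13.3, -15.0, 11.7]
grip_width: 0.204
```

```bash
python3 st.py w11
python3 - <<'E'
import cv2
a=cv2.imread('pics/w11.png')[100:240,60:460];cv2.imwrite('pics/w11c.png',cv2.resize(a,None,fx=2,fy=3,interpolation=2))
from h import *
im,d=optics.get_image('scene');cv2.imwrite('pics/s11c.png',cv2.resize(im[130:320,140:390],None,fx=3,fy=3,interpolation=2))
E
```

```text
14.5333 [ 0.56791211 -0.049182    0.05052376] F rack [-18.88   6.78  11.67] T rack [1.47 3.28 0.88] 17.73985432137268
tcp rack [-0.0989  0.0044  0.0505] tilt 34.65877945291979 yaw rel 0.360782851015955 roll 0.0016693072097172523
ex [0.823 0.006 0.569] up [ 0.569  0.002 -0.823]
table 0.0006983000274740289
ruler [   89   165   338    63 14019] rackframe c [-0.0606  0.0041] size [0.0596 0.2999] ang 0.11 z 0.0111
high [    0     5   512   129 49684] rackframe c [-0.066   0.0061] size [0.2479 0.0287] ang 89.89 z 0.1781
high [    0   222   512   162 61656] rackframe c [-0.1532  0.0038] size [0.0675 0.1909] ang 0.15 z 0.1646
rail [160 122  40  17 523] rackframe c [-0.0049  0.0726] size [0.0134 0.0359] ang 0.43 z 0.0264
rail [256 122  32  16 467] rackframe c [-0.0055 -0.0075] size [0.0131 0.0265] ang 0.33 z 0.0265
rail [343 125  17  15 143] rackframe c [-0.0059 -0.0777] size [0.0079 0.0176] ang 57.92 z 0.0264
rail [ 60 128  46  17 545] rackframe c [-0.0046  0.1741] size [0.0133 0.0545] ang 0.29 z 0.0264
rail [414 130  48  18 558] rackframe c [-0.0054 -0.1704] size [0.0139 0.056 ] ang 1.49 z 0.0263
tube [ 193  110   63   59 2971] rackframe c [-0.0329  0.0262] size [0.0375 0.0364] ang 31.99 z 0.0688
tube [ 285  111   70   59 2959] rackframe c [-0.0341 -0.036 ] size [0.0354 0.038 ] ang 34.73 z 0.0768
tube [  88  113   80   57 2888] rackframe c [-0.0367  0.0942] size [0.0379 0.0291] ang 86.42 z 0.0777
tube [ 352  115   71   58 2800] rackframe c [-0.0331 -0.0894] size [0.0368 0.0387] ang 23.62 z 0.0672
tube [ 218  199   80   55 2706] rackframe c [-0.0981  0.0042] size [0.048  0.0387] ang 0.25 z 0.0836
tube [224 280  17  25 363] rackframe c [-0.1402  0.0151] size [0.0052 0.0115] ang 89.39 z 0.1044
tube [275 280  17  25 361] rackframe c [-0.1403 -0.0074] size [0.0111 0.0052] ang 1.66 z 0.1041
```

View pics/w11c.png

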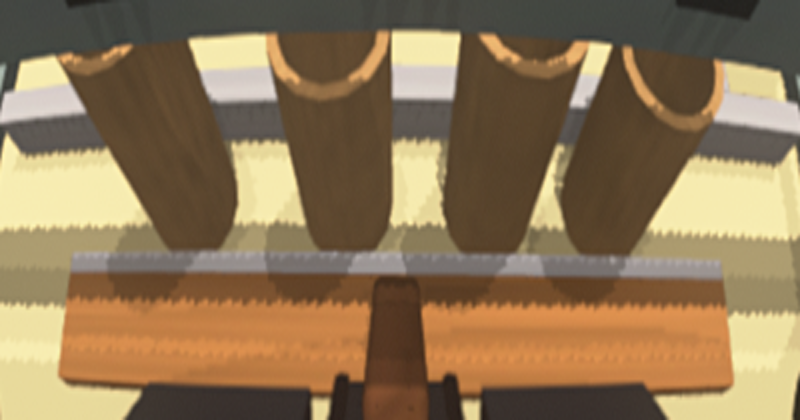

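View pics/s11c.png

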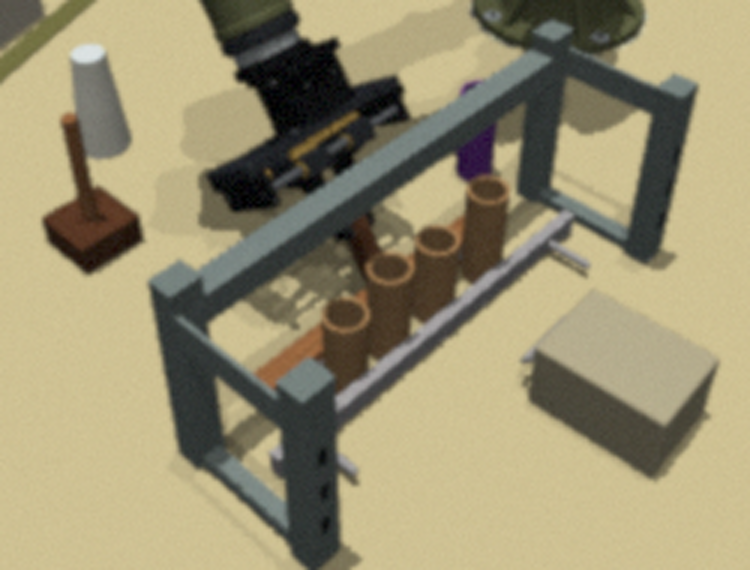

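Request:
arm_command:
  motion:
    - [[0,0,0],[0.1,0,-0.15],1]
    - [[0,0,0],[0.1,0,-0.15],1]
    - [[0,0,0],[0,0,0],1]
    - [[0,0,0],[-0.1,0,0.15],1]
    - [[0,0,0],[-0.1,0,0.15],1]
    - [[0,0,0],[-0.1,0,0.15],1]
    - [[0,0,0],[-0.1,0,0.15],1]
    - [[0,0,0],[0,0,0],1]

```text
time: 15.3
position: [0.5681, -0.0491, 0.0506]
tool_rot: [-2.25, -1.524, -0.704]
ft_force: [-13.6, -14.9, 11.0]
grip_width: 0.201
```

```bash
python3 st.py|head -2
```

```text
15.3 [ 0.56805699 -0.0490749   0.05061184] F rack [-18.89   7.12  10.96] T rack [1.38 3.3  0.98] 17.50995602988449
tcp rack [-0.0987  0.0043  0.0506] tilt 34.66647854510748 yaw rel 0.009781755334500986 roll 0.0019782290882313647
```

Request:
arm_command:
  motion:
    - [[0,0,0],[0.1,0,-0.15],1]
    - [[0,0,0],[0.1,0,-0.15],1]
    - [[0,0,0],[0,0,0],1]
    - [[0,0,0],[0,0,0],1]

```text
time: 15.63
position: [0.568, -0.0491, 0.0506]
tool_rot: [-2.244, -1.53, -0.702]
ft_force: [-13.6, -14.8, 12.4]
grip_width: 0.203
```

```bash
python3 st.py|head -2
```

```text
15.6333 [ 0.56797003 -0.04910034  0.05059145] F rack [-18.83   7.15  12.38] T rack [1.51 3.19 0.83] 17.641760917014018
tcp rack [-0.0988  0.0043  0.0506] tilt 34.67529259144908 yaw rel 0.34861095167438805 roll 0.0016036546833183007
```

Request:
arm_command:
  motion:
    - [[-0.8,0,-0.6],[0,0,0],1]
    - [[-0.8,0,-0.6],[0,0,0],1]
    - [[-0.8,0,-0.6],[0,0,0],1]
    - [[-0.8,0,-0.6],[0,0,0],1]
    - [[-0.8,0,-0.6],[0,0,0],1]
    - [[0,0,0],[0,0,0],1]

```text
time: 16.13
position: [0.5677, -0.0496, 0.0502]
tool_rot: [-2.24, -1.531, -0.705]
ft_force: [-3.7, -7.0, 1.6]
grip_width: 0.2
```

```bash
python3 st.py w12|head -6
```

```text
16.1333 [ 0.5676895  -0.04956984  0.05020039] F rack [-7.9   0.84  1.59] T rack [ 0.4   2.26 -0.09] 17.38655789586497
tcp rack [-0.0993  0.0044  0.0502] tilt 34.87398188948847 yaw rel 0.48112432082656653 roll 0.0014071687541868383
ex [0.82  0.008 0.572] up [ 0.572  0.001 -0.82 ]
table 0.0007107074067125227
ruler [   89   165   338    63 14119] rackframe c [-0.0603  0.0041] size [0.0605 0.3003] ang 0.14 z 0.011
high [    0     4   512   129 49510] rackframe c [-0.0662  0.0064] size [0.2477 0.028 ] ang 89.78 z 0.1778
```

Request:
arm_command:
  motion:
    - [[-0.8,0,-0.6],[0,0,0],1]
    - [[-0.8,0,0.2],[0,0,0],1]
    - [[-0.2,0,0.3],[0,0,0],1]
    - [[0,0,0],[0,0,0],1]

```text
time: 16.52
position: [0.5675, -0.0499, 0.0498]
tool_rot: [-2.238, -1.531, -0.706]
ft_force: [-3.4, -5.7, 2.8]
grip_width: 0.203
```

```bash
python3 st.py|head -3
```

```text
16.5167 [ 0.5675464  -0.0498962   0.04984841] F rack [-6.59  1.03  2.8 ] T rack [ 0.33  1.8  -0.09] 17.618470697590578
tcp rack [-0.0997  0.0044  0.0498] tilt 34.982728765290005 yaw rel 0.5414479311883014 roll 0.0015171167816621645
ex [0.819 0.009 0.573] up [ 0.573  0.002 -0.819]
```

Request:
arm_command:
  motion:
    - [[0,0,0],[0,0,0],0.5]
    - [[0,0,0],[0,0,0],0.5]
    - [[0,0,0],[0,0,0],0.5]
    - [[0,0,0],[0,0,0],0.5]
    - [[0,0,0],[0,0,0],0.5]
    - [[0,0,0],[0,0,0],0.5]
    - [[0,0,0],[0,0,0],0.5]

```text
time: 17.1
position: [0.5675, -0.0481, 0.0494]
tool_rot: [-2.235, -1.533, -0.706]
ft_force: [-0.6, 0.3, 0.2]
grip_width: 0.491
```

```bash
python3 st.py w13|head -6
```

```text
17.1 [ 0.56750364 -0.04810655  0.0493847 ] F rack [0.01 0.67 0.23] T rack [ 0.02  0.83 -0.04] 42.745925349550554
tcp rack [-0.098   0.0051  0.0494] tilt 35.021661618300556 yaw rel 0.6867164740562117 roll 0.0008415387272117103
ex [0.819 0.012 0.574] up [ 0.574  0.001 -0.819]
table 0.0007217157976583226
ruler [   89   165   339    63 13732] rackframe c [-0.0595  0.004 ] size [0.0599 0.3001] ang 0.5 z 0.0107
high [    0     3   512   131 50087] rackframe c [-0.0663  0.0081] size [0.0278 0.2442] ang 0.04 z 0.1778
```

View pics/w13.png

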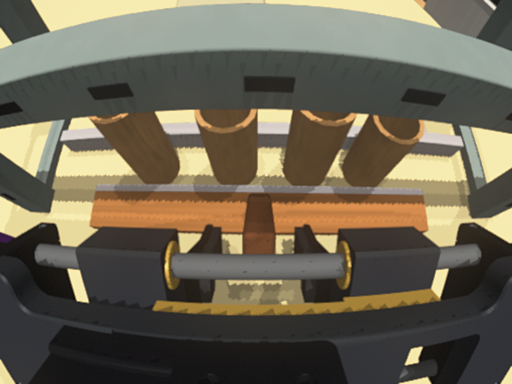

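Released; ruler flat. Withdraw straight back along the handle.

Request:
arm_command:
  motion:
    - [[0,0,-5],[0,0,0],0.5]
    - [[0,0,-10],[0,0,0],0.5]
    - [[0,0,-20],[0,0,0],0.5]
    - [[0,0,-25],[0,0,0],0.5]
    - [[0,0,-30],[0,0,0],0.5]
    - [[0,0,-30],[0,0,0],0.5]
    - [[0,0,-20],[0,0,0],0.5]
    - [[0,0,0],[0,0,0],0.5]

```text
time: 17.82
position: [0.5394, -0.1287, 0.1688]
tool_rot: [-2.243, -1.532, -0.714]
ft_force: [0.9, -0.6, -0.5]
grip_width: 0.498
```

```bash
cat > fin.py <<'E'
from an import *
s,p,M=cur();print(s['time'],p)
im,d=optics.get_image('wrist');cv2.imwrite('pics/w14.png',im)
Q=analyze(d,p,M,(60,140,450,228))
im,d=optics.get_image('scene');cv2.imwrite('pics/s14c.png',cv2.resize(im[130:320,140:390],None,fx=3,fy=3,interpolation=2))
E
python3 fin.py
```

```text
17.8167 [ 0.53942394 -0.12865212  0.168764  ]
table 0.0007101642242248185
ruler [ 88 140  25  40 324] rackframe c [-0.0461  0.2243] size [0.0293 0.0638] ang 87.74 z 0.0121
ruler [ 141  141  228   49 6511] rackframe c [-0.0585  0.0039] size [0.3006 0.066 ] ang 89.55 z 0.0107
high [    4     0   508   134 25611] rackframe c [-0.0014  0.0011] size [0.4818 0.1635] ang 89.82 z 0.1796
high [196 225  27  29 448] rackframe c [-0.1952  0.0271] size [0.0104 0.0189] ang 85.37 z 0.2005
high [293 225  26  29 432] rackframe c [-0.195 -0.025] size [0.0192 0.0102] ang 3.48 z 0.2008
rail [195 119  26  11 224] rackframe c [-0.006   0.0679] size [0.0129 0.0345] ang 2.63 z 0.0264
rail [254 119  19  11 181] rackframe c [-0.0051 -0.0067] size [0.0134 0.024 ] ang 0.54 z 0.0262
rail [117 121  46  12 398] rackframe c [-0.0049  0.1661] size [0.0131 0.0697] ang 0.27 z 0.0264
rail [305 120  13  10  94] rackframe c [-0.0062 -0.0715] size [0.0155 0.0134] ang 83.65 z 0.0265
rail [349 123  48  13 408] rackframe c [-0.0059 -0.1616] size [0.0131 0.0734] ang 0.31 z 0.0264
tube [ 157  113   42   35 1052] rackframe c [-0.0357  0.095 ] size [0.037  0.0317] ang 74.77 z 0.0766
tube [ 218  112   36   36 1064] rackframe c [-0.0331  0.0263] size [0.0375 0.0365] ang 31.65 z 0.0662
tube [ 272  112   37   36 1055] rackframe c [-0.0335 -0.0361] size [0.0368 0.0375] ang 41.27 z 0.0739
tube [ 314  114   40   35 1038] rackframe c [-0.0333 -0.0901] size [0.0369 0.0385] ang 44.88 z 0.0651
tube [246 166  18  34 559] rackframe c [-0.1028  0.0039] size [0.0527 0.0176] ang 0.44 z 0.0791
```

View pics/w14.png

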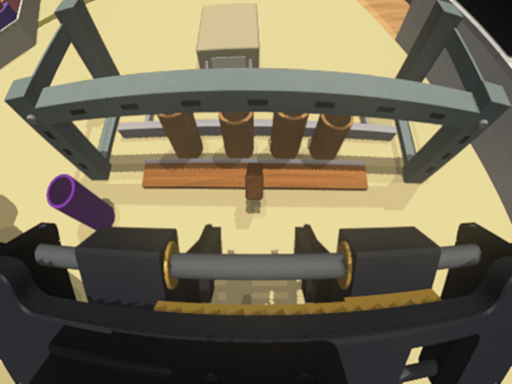

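View pics/s14c.png

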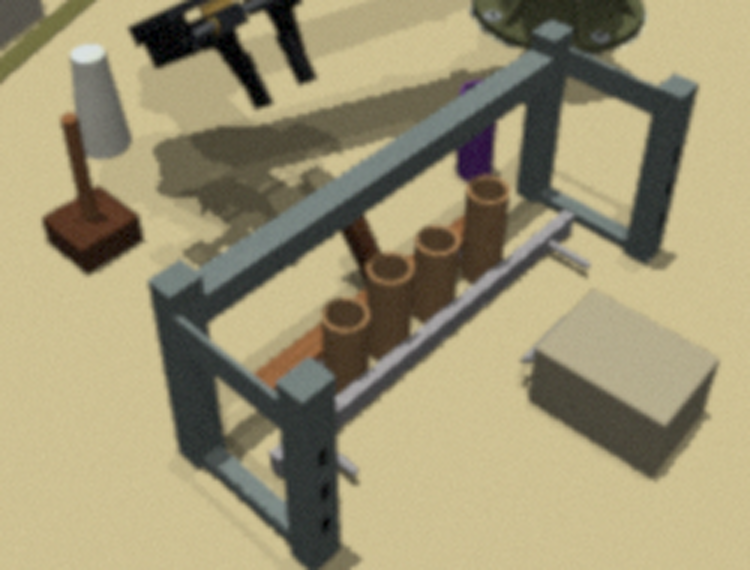

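Run:
```python
from an import *
s,p,M=cur();im,d=optics.get_image('wrist')
Q=w2r(wcloud(d,p,M).reshape(-1,3))
for y in(-.135,-.12,-.063,-.03,.03,.06,.125,.145):
    m=(abs(Q[:,1]-y)<.006)&(Q[:,2]>.007)&(Q[:,2]<.0145)&(Q[:,0]<-.03)&(Q[:,0]>-.13)
    print(y,m.sum(),Q[m,0].min().round(4),Q[m,0].max().round(4))
# tube centres from fit of circle to side points, per height
from scipy.optimize import least_squares
for y in(-.09,-.036,.026,.095):
  for lo,hi in((.018,.03),(.04,.06)):
    m=(abs(Q[:,1]-y)<.024)&(Q[:,2]>lo)&(Q[:,2]<hi)&(Q[:,0]<-.028)&(Q[:,0]>-.07)
    if m.sum()<15: print(y,lo,'few');continue
    r=least_squares(lambda c:np.hypot(Q[m,0]-c[0],Q[m,1]-c[1])-.02,[-.032,y],loss='soft_l1',f_scale=.001)
    print(y,lo,m.sum(),r.x.round(4))
```

```text
-0.135 238 -0.0915 -0.0509
-0.12 243 -0.0913 -0.0515
-0.063 276 -0.0913 -0.0515
-0.03 310 -0.0913 -0.0468
0.03 302 -0.0912 -0.0478
0.06 275 -0.0909 -0.0502
0.125 240 -0.0909 -0.0513
0.145 235 -0.0907 -0.0517
-0.09 0.018 133 [-0.0307 -0.0906]
-0.09 0.04 274 [-0.0307 -0.0902]
-0.036 0.018 130 [-0.0301 -0.0364]
-0.036 0.04 265 [-0.0307 -0.0363]
0.026 0.018 153 [-0.0302  0.0257]
0.026 0.04 258 [-0.0306  0.0257]
0.095 0.018 140 [-0.0301  0.0958]
0.095 0.04 273 [-0.0302  0.0955]
```

```bash
python3 -c "
from bench import ctrl
print(ctrl.get_state()['time']);print(ctrl.close_job())"
```

```text
17.9667
the job is handed in; nothing more can be done
None
```

I gripped the straightedge in line with its slanted handle, slid it under the crossbar and pushed the four tubes back. The rail was felt when the push force rose at rack x of about -11 mm. I pressed with about 19 N, swept the yaw slightly under load so all four tubes would seat, then backed off, let go and withdrew. The job was handed in at 18.0 s.

**Last checks in the wrist picture:**
- **Tube depths:** the four tubes stand upright at rack x from -30.1 to -30.7 mm.
- **Straightedge:** the blade lies flat with its centre at -71 mm, so the tube axes are about 41 mm ahead of it. It is square to about 0.2 degrees.
- **Surroundings:** the stand, tin, cone, rack and purple look-alike appear unmoved in the scene picture.

**Less certain:**
- **Simultaneous pressing:** I could not measure the force on each tube. I infer that all four pressed at once from the balanced wrist moment during the yaw sweep and from the straight row along the rail.
- **Extra wrist forces:** during pressing the wrist also read about 7 N sideways and 12 N upward, so part of the 19 N probably went into friction on the table.

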